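Line up the printed gears by size for inspection

TASK

Stand the four freshly printed green gears, hub up, on the four pads of the dark grey inspection strip, one centred on each pad, in order of size: the smallest on the orange pad at one end, each next one larger, up to the largest on the white pad at the other end. Don't tip any gear over, and leave the glue bottle and the caliper where they are.

Things in the scene. Friction and masses are not known exactly. Their poses are not given: they have to be found in the camera images.
- gear30_mid (a point): Loose green 3D-printed gear of 30 mm outside diameter (11 teeth), lying flat: a toothed disc 10 mm thick with a round hub 18 mm in diameter standing on its centre, 46 mm tall over all (the hub is bare from 10 to 46 mm above the underside; take it by the hub from above). Point: on the axis, half-way up, 23 mm above the underside; z up along the hub.
- gear42_mid (a point): Loose green 3D-printed gear of 42 mm outside diameter (16 teeth), lying flat: a toothed disc 10 mm thick with a round hub 18 mm in diameter standing on its centre, 46 mm tall over all (the hub is bare from 10 to 46 mm above the underside; take it by the hub from above). Point: on the axis, half-way up, 23 mm above the underside; z up along the hub.
- gear54_mid (a point): Loose green 3D-printed gear of 54 mm outside diameter (20 teeth), lying flat: a toothed disc 10 mm thick with a round hub 18 mm in diameter standing on its centre, 46 mm tall over all (the hub is bare from 10 to 46 mm above the underside; take it by the hub from above). Point: on the axis, half-way up, 23 mm above the underside; z up along the hub.
- gear66_mid (a point): Loose green 3D-printed gear of 66 mm outside diameter (24 teeth), lying flat: a toothed disc 10 mm thick with a round hub 18 mm in diameter standing on its centre, 46 mm tall over all (the hub is bare from 10 to 46 mm above the underside; take it by the hub from above). Point: on the axis, half-way up, 23 mm above the underside; z up along the hub.
- pad_start: Orange pad, 74 mm in diameter and 2 mm thick, fixed on the dark grey strip. Origin: centre of its underside, 12 mm above the table; its top is 2 mm higher, z up. The strip (360 x 90 x 12 mm, fixed, lying across in front of the robot at a slant that varies) carries four pads in a straight row, centres 84 mm apart. The orange pad is at one end of the row (either end) and marks the place of the smallest gear.
- pad_b: Blue pad, 74 mm in diameter and 2 mm thick, fixed on the dark grey strip. Origin: centre of its underside, 12 mm above the table; its top is 2 mm higher, z up. One of the two inner places of the row; whether it is next to the orange or next to the white pad differs from start to start.
- pad_c: Blue pad, 74 mm in diameter and 2 mm thick, fixed on the dark grey strip. Origin: centre of its underside, 12 mm above the table; its top is 2 mm higher, z up. The other inner place of the row.
- pad_end: White pad, 74 mm in diameter and 2 mm thick, fixed on the dark grey strip. Origin: centre of its underside, 12 mm above the table; its top is 2 mm higher, z up. At the other end of the row from the orange pad.
- glue_mid (a point): Bystander: loose upright white glue bottle with a red cap, 40 mm in diameter and 110 mm tall, left of the work. Point: on its axis, half-way up (55 mm).
- caliper: Bystander: loose steel caliper with a black display box, lying flat, about 202 x 65 mm and 12 mm thick, right of the work. Origin: on its underside near the middle of the beam; x along the beam, jaws towards -x.
There are look-alikes about, which are no part of the job. What is shaped like the part that bears gear30_mid but brown or red is not meant.

How it is judged:
At the end, for the whole second after the job is handed in: Gears at rest, released, upright (0.12 rad), axes within 12 mm of their pad centres: 30 mm on orange, 42 mm on the blue pad beside orange, 54 mm on the blue beside white, 66 mm on white; bottle upright (0.15 rad); bottle and caliper within 30 mm of their starts (horizontal distance between gear30_mid and pad_start below 0.012 m and horizontal distance between gear66_mid and pad_end below 0.012 m and ((horizontal distance between pad_start and pad_b below 0.12 m and horizontal distance between gear42_mid and pad_b below 0.012 m and horizontal distance between gear54_mid and pad_c below 0.012 m) or (horizontal distance between pad_start and pad_c below 0.12 m and horizontal distance between gear42_mid and pad_c below 0.012 m and horizontal distance between gear54_mid and pad_b below 0.012 m)) and angle between each of gear30_mid, gear42_mid, gear54_mid, gear66_mid's own z axis and vertical below 0.12 rad and z of each of gear30_mid, gear42_mid, gear54_mid, gear66_mid in the frame of pad_start below 0.03 m and linear speed of each of gear30, gear42, gear54, gear66 below 0.02 m/s and distance of each of glue_mid, caliper from where it was at the start of the episode below 0.03 m and angle between glue_mid's own z axis and vertical below 0.15 rad); the robot touches nothing.
It fails at once if a gear is tipped over (angle between any of gear30_mid, gear42_mid, gear54_mid, gear66_mid's own z axis and vertical above 0.7 rad).
It fails at once if the glue bottle is pushed away or knocked over (distance of glue_mid from where it was at the start of the episode above 0.03 m or angle between glue_mid's own z axis and vertical above 0.4 rad).
It fails at once if the caliper is pushed away (distance of caliper from where it was at the start of the episode above 0.03 m).
It also fails if it takes over 86 s, if anything falls off the work surface, if the arm or the gripper's body presses on something with over 40 N, if the wrist force passes 120 N, or if a joint passes its speed limit or range.

ROBOT

A 6-joint arm with a two-finger parallel gripper is mounted at the origin on the work surface. World frame = base frame: x ahead of the robot, y to its left, z up, the work surface at z = 0. Lengths are in m, angles in rad, forces in N, time in s.
With the tool pointing down it reaches from about 0.325 to 0.9 m from the base axis. Payload 3.5 kg.
Tool frame: the origin (TCP) lies between the finger pads; the fingertips stand 19 mm ahead of it and the grasp point (between the pads) is the TCP; y points along the fingers, z is the direction in which the jaws open and shut, and the axes are right-handed (so a half turn about y gives the same grasp; the last joint's range is limited). The gripper opens to 85 mm and grips with 20 to 120 N. Pads are 22 mm wide; open, the fingers measure 114 mm over their backs; the gripper's body (76 mm by 85 mm) begins 54 mm behind the grasp point. The pads swing forward as they close: fully open they stand 13 mm farther back than shut.
Start: joints at [-0.103, 0.276, -0.026, 1.268, 0, 1.467], TCP at [0.625, -0, 0.25] pointing down, gripper open.
Joint ranges: [-3.12, 3.12], [-0.85, 1.88], [-1.08, 1.24], [-1.95, 2.15], [-1.57, 1.53], [-3.14, 3.14]. Speed limits (rad/s): [2.57, 2.57, 3.14, 3.14, 3.14, 3.14].

INTERFACE

Orientations are given as a rotation vector (axis times angle).
In Python, from rig import sensors, capture, calibration, workorder, spot_in, silhouettes, spot_point gives the robot as it stands.
- The arm moves only by the tool servo_tool, never from a script. Its argument "plan" is text: rows parted by semicolons, each of 5 numbers parted by spaces: the shift along the tool's x, y, z in m, then the turn about the tool's y in rad, then the opening in per cent of the stroke, from 0 (shut) to 100 (fully open). A call has 1 to 12 rows; each row is the pose to reach, as a shift and turn from the pose commanded when the call began, along the tool's axes at that moment; what a row does not reach only later rows make up. A row lasts 1/8 s, in which the tool goes at most 62.5 mm and 10.7 degrees, less where a joint would pass 70% of its speed; a pose out of reach is approached as far as the arm can. A call with a gripper value outside its range is refused whole. The fingers move at their own pace and stop on an object; "newtons" is the grip in N (left out, the last holds). Time passes only in rows, so rows that repeat a pose let the fingers close. It gives the time, the measured TCP pose, the force and the opening at its end, in the units of the state.
- sensors.sense(): the state, without advancing time (a new reading comes with each control period).
- capture(name): name is "scene" or "side" or "wrist"; returns (picture, depth): 400x640x3 uint8, red, green, blue; 400x640 float32, m along the optical axis (not along the pixel's ray), 0 where there is no reading.
- calibration(name): a dict with "fx", "fy", "cx", "cy" (pixels), "rvec" (rotation vector, rad) and "tvec" (3), from world to camera coordinates, as OpenCV has them. Camera axes: x right, y down, z forward; pixel columns grow to the right and rows downward; lengths in m; the calibration is good to about 2 mm. A picture is of the moment at which its call begins: read the wrist's pose just before it. calibration takes no time and is no camera call; for the wrist camera it gives the pose at the moment of the call.
- workorder.sign_off(): hands the job in, once; it reports no verdict.
Trained networks look in the newest picture that a camera, given by its name, has taken for a name from the list of things; names that differ only in an ending like _2 or _b are one class to them, and where a whole thing is asked for, a point or a joint stands for the part that bears it (a point fixed in the world has none). Each returns a list of dicts, best first, with "score" (0 to 1); they miss things now and then, are a little off and sometimes report something else, mostly with a low value. They report only what shows in the picture. A call takes as long as a camera call. They do not tell look-alikes from the thing itself.
- spot_in(camera, name): "point" ([x, y, z] in m, in world coordinates, good to about 4 mm: the middle of the surface that is visible of it).
- silhouettes(camera, name): "mask" (400x640 bool, what is visible of it).
- spot_point(camera, name): "point" ([x, y, z] in m, in world coordinates, good to about 4 mm: a listed point, or the origin of a listed thing).
The state is a dict: "clock": time; "qpos": joint angles; "joint_velocities": joint speeds; "joint_efforts": joint torques, N m; "position": TCP position; "ee_rot": TCP orientation; "ft_force": force on the tool from outside, world axes, zero at the start; "ft_torque": the same for the moment, N m; "gripper_width": finger opening in m.
Only numpy, scipy, OpenCV 4.12 (cv2) and the standard library are available. Lean on these libraries where they do the work, as an engineer would, in place of code of your own. Each camera call takes 0.05 s, during which the arm holds its last target. There are 200 camera calls.

## Working session

There is one attempt and no reset: what is moved stays moved. The work goes in short steps, Python scripts to look and compute and a tool call to move; the robot and the scene stay as the last step left them, time stands still between calls to the robot, and variables do not carry over. Pictures are saved under pics/ and viewed, about 12 in all and at most 16, crops included, and the job is handed in when it is done.

Besides the shell and the picture viewer there is one more tool, called after "Request:" by a JSON object that holds its "name" and its "arguments", one argument or row to a line. servo_tool: Moves the arm, as the interface text tells. Its arguments: {"type":"object","properties":{"plan":{"type":"string"},"newtons":{"type":"number"}},"required":["plan"]}

```bash
mkdir -p pics; ls
cat > h.py <<'E'
import numpy as np, cv2
from rig import *
from scipy.spatial.transform import Rotation as R
def cap(n,f=None):
    p,d=capture(n)
    if f: cv2.imwrite('pics/'+f,p[:,:,::-1])
    return p,d
def proj(n,P):
    c=calibration(n);K=np.array([[c['fx'],0,c['cx']],[0,c['fy'],c['cy']],[0,0,1.]])
    return cv2.projectPoints(np.array(P,float).reshape(-1,1,3),np.array(c['rvec'],float),np.array(c['tvec'],float),K,None)[0].reshape(-1,2)
def world(n,d):
    c=calibration(n);v,u=np.indices(d.shape)
    X=np.stack([(u-c['cx'])/c['fx']*d,(v-c['cy'])/c['fy']*d,d],-1)
    return (X-np.array(c['tvec']))@R.from_rotvec(c['rvec']).as_matrix()
E
python3 - <<'E'
from h import *
s=sensors.sense();print(s['clock'],s['position'],s['ee_rot'],R.from_rotvec(s['ee_rot']).as_matrix().round(3))
for n in ['scene','side']:
    cap(n,n+'1.png')
    for t in ['gear30_mid','gear42_mid','gear54_mid','gear66_mid','pad_start','pad_b','pad_end','glue_mid','caliper']:
        r=spot_point(n,t)
        print(n,t,[(np.round(x['point'],3).tolist(),round(x['score'],2),proj(n,x['point'])[0].round().tolist()) for x in r[:4]])
E
```

```text
pics
0.0 [6.24229491e-01 7.86825489e-05 2.49170240e-01] [-1.2106644   1.21097454 -1.20795942] [[-0.    -0.002  1.   ]
 [-1.     0.    -0.   ]
 [-0.    -1.    -0.002]]
scene gear30_mid [([0.367, 0.141, 0.025], 0.68, [387.0, 214.0]), ([0.486, 0.092, 0.021], 0.6, [344.0, 226.0]), ([0.362, 0.064, 0.029], 0.58, [370.0, 195.0]), ([0.456, 0.016, 0.022], 0.49, [334.0, 203.0])]
scene gear42_mid [([0.471, -0.074, 0.022], 0.57, [310.0, 186.0])]
scene gear54_mid [([0.435, -0.201, 0.026], 0.49, [294.0, 154.0]), ([0.655, -0.002, 0.013], 0.42, [275.0, 239.0])]
scene gear66_mid []
scene pad_start [([0.621, 0.164, 0.01], 0.71, [323.0, 275.0])]
scene pad_b [([0.638, 0.078, 0.015], 0.92, [297.0, 255.0]), ([0.654, -0.004, 0.011], 0.62, [275.0, 238.0])]
scene pad_end [([0.664, -0.086, 0.011], 0.82, [255.0, 221.0])]
scene glue_mid [([0.482, 0.353, 0.057], 0.59, [415.0, 289.0]), ([0.666, -0.088, 0.017], 0.59, [254.0, 220.0])]
scene caliper [([0.525, -0.35, 0.005], 0.51, [245.0, 144.0])]
side gear30_mid [([0.366, 0.137, 0.021], 0.71, [243.0, 190.0]), ([0.493, 0.088, 0.026], 0.69, [298.0, 190.0]), ([0.46, 0.012, 0.023], 0.61, [294.0, 212.0]), ([0.359, 0.067, 0.024], 0.59, [246.0, 206.0])]
side gear42_mid [([0.472, -0.07, 0.021], 0.77, [310.0, 233.0]), ([0.634, 0.079, 0.014], 0.29, [352.0, 185.0])]
side gear54_mid [([0.437, -0.201, 0.025], 0.77, [313.0, 275.0])]
side gear66_mid [([0.429, 0.221, 0.023], 0.73, [260.0, 167.0])]
side pad_start [([0.623, 0.162, 0.01], 0.7, [337.0, 170.0])]
side pad_b [([0.646, -0.004, 0.013], 0.98, [370.0, 204.0]), ([0.634, 0.078, 0.014], 0.9, [353.0, 185.0])]
side pad_end [([0.664, -0.083, 0.015], 0.64, [391.0, 221.0])]
side glue_mid [([0.482, 0.352, 0.054], 0.62, [267.0, 130.0])]
side caliper [([0.523, -0.355, -0.001], 0.58, [383.0, 331.0])]
```

View pics/scene1.png

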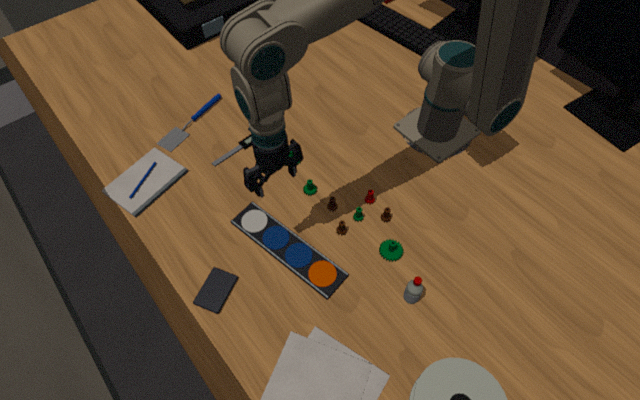

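View pics/side1.png

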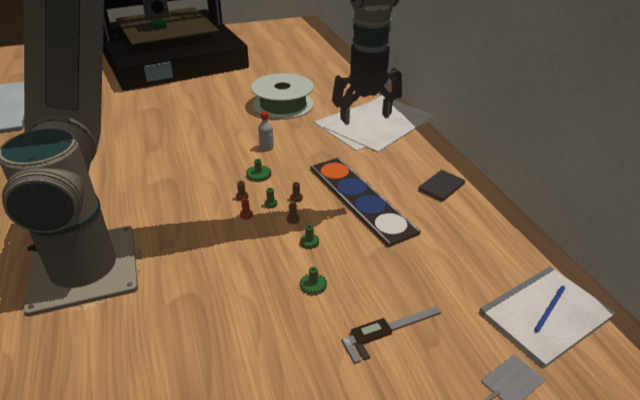

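Run:
```python
from h import *
from scipy.ndimage import label
for n in ['scene','side']:
    p,d=cap(n); W=world(n,d); P=p.astype(int)
    r,g,b=P[...,0],P[...,1],P[...,2]
    hsv=cv2.cvtColor(p,cv2.COLOR_RGB2HSV)
    top=(W[...,2]>.042)&(W[...,2]<.051)&(W[...,0]>.3)&(d>0)&(W[...,0]<.6)
    L,k=label(top)
    for i in range(1,k+1):
        m=L==i
        if m.sum()<12: continue
        w=W[m]; c=(w[:,:2].max(0)+w[:,:2].min(0))/2
        # disc extent: same hue pixels at z .003-.013 within 45mm
        q=(np.hypot(W[...,0]-c[0],W[...,1]-c[1])<.045)&(W[...,2]>.007)&(W[...,2]<.013)
        rad=np.hypot(W[q][:,0]-c[0],W[q][:,1]-c[1]) if q.any() else np.zeros(1)
        print(n,m.sum(),'c',c.round(4),'mean',w.mean(0).round(4),'ext',np.ptp(w,0).round(3),'rgb',p[m].mean(0).round(),'rad95',np.percentile(rad,95).round(4))
    pt=(W[...,2]>.0115)&(W[...,2]<.0175)&(W[...,0]>.56)&(d>0)
    for nm,msk in dict(orange=(hsv[...,0]<25)&(hsv[...,1]>120),blue=(hsv[...,0]>95)&(hsv[...,0]<130)&(hsv[...,1]>90),white=(hsv[...,1]<50)&(hsv[...,2]>150)).items():
        L,k=label(msk&pt)
        for i in range(1,k+1):
            m=L==i
            if m.sum()>150:
                w=W[m]; print(n,nm,m.sum(),((w.max(0)+w.min(0))/2).round(4),w.mean(0).round(4),np.ptp(w,0).round(3))
```

```text
scene 14 c [ 0.4295 -0.9874] mean [ 0.4298 -0.9862  0.0457] ext [0.004 0.048 0.009] rgb [10. 11. 12.] rad95 0.0442
scene 18 c [ 0.315  -0.8894] mean [ 0.3158 -0.8894  0.0461] ext [0.028 0.01  0.008] rgb [45. 50. 51.] rad95 0.0331
scene 55 c [ 0.3839 -0.893 ] mean [ 0.3863 -0.8919  0.0468] ext [0.094 0.016 0.009] rgb [10. 11. 11.] rad95 0.042
scene 25 c [ 0.4727 -0.0762] mean [ 0.4738 -0.0751  0.0472] ext [0.018 0.015 0.009] rgb [34. 75. 34.] rad95 0.023
scene 29 c [0.3599 0.0633] mean [0.3612 0.064  0.0468] ext [0.017 0.017 0.009] rgb [91. 16. 10.] rad95 0.0272
scene 33 c [0.4603 0.0133] mean [0.4611 0.014  0.0464] ext [0.018 0.017 0.009] rgb [39. 21. 10.] rad95 0.0159
scene 30 c [0.4267 0.0869] mean [0.4272 0.0873 0.0459] ext [0.018 0.016 0.008] rgb [22. 72. 33.] rad95 0.0213
scene 32 c [0.367  0.1373] mean [0.3679 0.1386 0.0468] ext [0.02  0.018 0.008] rgb [72. 43. 21.] rad95 0.0169
scene 33 c [0.4925 0.0906] mean [0.4937 0.0905 0.047 ] ext [0.018 0.016 0.007] rgb [70. 42. 19.] rad95 0.023
scene 37 c [0.4296 0.2237] mean [0.4294 0.224  0.0469] ext [0.017 0.016 0.008] rgb [ 9. 75. 3
[... 993 characters left out ...]
  0.004] rgb [77. 49. 29.] rad95 0.0143
side 12 c [0.4904 0.087 ] mean [0.49   0.0866 0.0434] ext [0.011 0.013 0.004] rgb [77. 49. 30.] rad95 0.016
side 23 c [0.422  0.0869] mean [0.422  0.0867 0.0435] ext [0.016 0.018 0.004] rgb [54. 81. 44.] rad95 0.014
side 26 c [0.3563 0.0629] mean [0.3562 0.0625 0.0439] ext [0.016 0.014 0.004] rgb [97. 37. 26.] rad95 0.0141
side 16 c [0.4578 0.0106] mean [0.4584 0.0092 0.0436] ext [0.011 0.017 0.004] rgb [55. 37. 23.] rad95 0.0158
side 29 c [ 0.4676 -0.0778] mean [ 0.4684 -0.0778  0.0433] ext [0.017 0.019 0.004] rgb [49. 78. 42.] rad95 0.0211
side 40 c [ 0.4349 -0.2038] mean [ 0.4348 -0.2038  0.0439] ext [0.017 0.016 0.004] rgb [54. 83. 44.] rad95 0.026
```

Look-alikes of the 30 mm gear in the scene picture are brown at (332,203), (342,227) and (386,214), and red at (370,195). The green one at (359,213) is the real one, at about (0.425, 0.087). The other green gears are 42 at (310,186), 54 at (294,154) behind the gripper, and 66 at (391,250). I'll move over gear30 and look from close up.

Request:
{"name": "servo_tool", "arguments": {
  "plan": "-0.087 0.05 -0.2 0 45;-0.087 0.05 -0.2 0 45;-0.087 0.05 -0.2 0 45;-0.087 0.05 -0.2 0 45;-0.087 0.05 -0.2 0 45;-0.087 0.05 -0.2 0 45;-0.087 0.05 -0.2 0 45",
  "newtons": 40
}}

```text
clock: 1.98
position: [0.4268, 0.0867, 0.2011]
ee_rot: [-1.207, 1.208, -1.211]
ft_force: [0.9, -0.5, -0.4]
gripper_width: 0.0382
```

```bash
cat >> h.py <<'E'
def wristhub(zt=.046,save=None):
    """centres of hub tops seen by the wrist, from colour-agnostic depth"""
    from scipy.ndimage import label
    p,d=cap('wrist',save);W=world('wrist',d);s=sensors.sense()
    print('tcp',np.round(s['position'],4),'w',round(s['gripper_width'],4),'F',np.round(s['ft_force'],1),s['clock'])
    L,k=label((np.abs(W[...,2]-zt)<.006)&(d>0))
    for i in range(1,k+1):
        m=L==i
        if m.sum()>60:
            w=W[m];print(m.sum(),((w.max(0)+w.min(0))/2).round(4),'med z',np.median(w[:,2]).round(4),'ext',np.ptp(w,0).round(3),p[m].mean(0).round())
    return p,d,W
E
python3 - <<'E'
from h import *
wristhub(save='w1.png')
E
```

```text
tcp [0.4266 0.0867 0.2009] w 0.0386 F [ 0.5 -0.6 -0.1] 2.025
481 [0.4279 0.2223 0.044 ] med z 0.0453 ext [0.017 0.014 0.008] [ 45. 146.  87.]
414 [0.3652 0.1386 0.044 ] med z 0.0453 ext [0.018 0.017 0.008] [119.  73.  47.]
367 [0.4909 0.0911 0.0439] med z 0.0453 ext [0.018 0.017 0.007] [126.  80.  52.]
360 [0.4253 0.0884 0.0438] med z 0.0453 ext [0.017 0.017 0.007] [ 46. 141.  80.]
347 [0.3592 0.0651 0.0439] med z 0.0454 ext [0.018 0.017 0.008] [176.  40.  36.]
261 [0.4573 0.0136 0.0438] med z 0.0453 ext [0.014 0.018 0.008] [99. 59. 36.]
273 [ 0.4712 -0.0754  0.0437] med z 0.0452 ext [0.018 0.019 0.007] [ 35. 112.  59.]
```

View pics/w1.png

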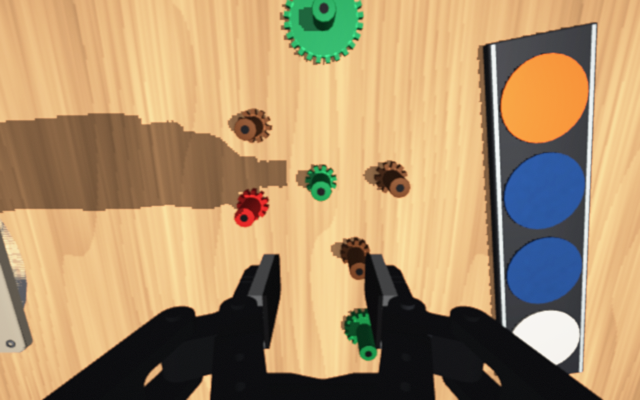

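The wrist view shows green gear30 at (320,183) in the middle of the four decoys, 66 at the top and 42 at the bottom. The choice is confirmed. I'll descend and grip.

Request:
{"name": "servo_tool", "arguments": {
  "plan": "-0.0015 0.06 -0.0015 0 45;-0.0015 0.12 -0.0015 0 45;-0.0015 0.15 -0.0015 0 45;-0.0015 0.167 -0.0015 0 45;-0.0015 0.167 -0.0015 0 45;-0.0015 0.167 -0.0015 0 45;-0.0015 0.167 -0.0015 0 0;-0.0015 0.167 -0.0015 0 0;-0.0015 0.167 -0.0015 0 0;-0.0015 0.167 -0.0015 0 0;-0.0015 0.167 -0.0015 0 0",
  "newtons": 40
}}

```text
clock: 3.4
position: [0.4249, 0.0885, 0.0344]
ee_rot: [-1.207, 1.207, -1.21]
ft_force: [0.3, -0.2, 5.6]
gripper_width: 0.0168
```

```bash
cat >> h.py <<'E'
def pads(n='wrist'):
    from scipy.ndimage import label
    p,d=cap(n);W=world(n,d);hsv=cv2.cvtColor(p,cv2.COLOR_RGB2HSV)
    pt=(W[...,2]>.008)&(W[...,2]<.02)&(W[...,0]>.54)&(d>0)
    for nm,msk in dict(orange=(hsv[...,0]<25)&(hsv[...,1]>120),blue=(hsv[...,0]>95)&(hsv[...,0]<130)&(hsv[...,1]>90),white=(hsv[...,1]<70)&(hsv[...,2]>90)).items():
        L,k=label(msk&pt)
        for i in range(1,k+1):
            m=L==i
            if m.sum()>150:
                w=W[m]; print(n,nm,m.sum(),((w.max(0)+w.min(0))/2).round(4),np.ptp(w,0).round(3))
E
python3 -c "
from h import *
pads('side');s=sensors.sense();print(s['position'],s['gripper_width'],s['ft_force'])"
```

```text
side orange 367 [0.6156 0.164  0.0124] [0.075 0.083 0.009]
side blue 353 [0.6319 0.0806 0.0121] [0.071 0.075 0.008]
side blue 412 [ 0.6469 -0.0022  0.0116] [0.071 0.074 0.007]
side white 591 [ 0.6627 -0.0906  0.0126] [0.085 0.093 0.009]
side white 5889 [ 0.8378 -0.4212  0.0134] [0.238 0.197 0.011]
[0.42486511 0.08850297 0.03443639] 0.016654947216692167 [ 0.44979828 -0.09885284  6.17659092]
```

Request:
{"name": "servo_tool", "arguments": {
  "plan": "0 -0.05 0 0 0;0 -0.1 0 0 0;-0.02 -0.12 0.05 0 0;-0.04 -0.13 0.1 0 0;-0.06 -0.13 0.15 0 0;-0.073 -0.13 0.19 0 0;-0.073 -0.13 0.194 0 0;-0.073 -0.13 0.194 0 0;-0.073 -0.13 0.194 0 0"
}}

```text
clock: 4.58
position: [0.6159, 0.1611, 0.163]
ee_rot: [-1.211, 1.211, -1.209]
ft_force: [1.1, 0.1, -1.4]
gripper_width: 0.0168
```

Run:
```python
from h import *
pads();wristhub(zt=.141,save='w2.png')
```

```text
wrist orange 6195 [0.6185 0.1607 0.0131] [0.075 0.075 0.006]
wrist blue 463 [0.6547 0.0913 0.0135] [0.034 0.048 0.006]
wrist blue 1197 [0.6281 0.0019 0.0134] [0.032 0.057 0.005]
wrist white 1420 [0.6611 0.1361 0.012 ] [0.044 0.168 0.005]
wrist white 629 [0.5775 0.1562 0.0118] [0.022 0.098 0.004]
wrist white 301 [0.6056 0.0063 0.0124] [0.017 0.066 0.004]
tcp [0.6163 0.1612 0.1634] w 0.0167 F [0.2 0.4 0.1] 4.675
893 [0.6153 0.1695 0.141 ] med z 0.1386 ext [0.025 0.013 0.012] [13. 65. 34.]
```

View pics/w2.png

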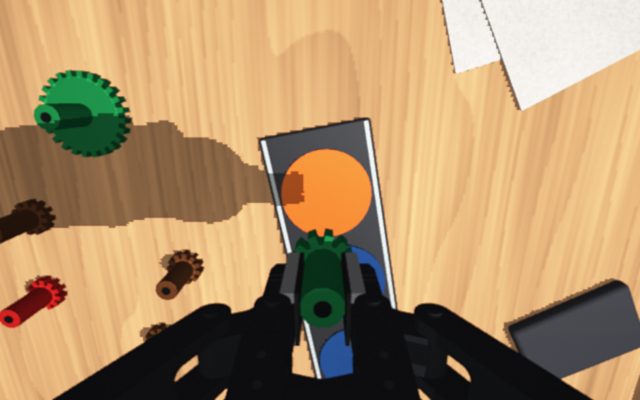

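The gear is held upright over the orange pad (322,193). I'll lower and release it.

Request:
{"name": "servo_tool", "arguments": {
  "plan": "0 0.06 0.0025 0 0;0 0.1 0.0025 0 0;0 0.114 0.0025 0 0;0 0.114 0.0025 0 0;0 0.114 0.0025 0 0;0 0.114 0.0025 0 45;0 0.114 0.0025 0 45;0 0.114 0.0025 0 45;0 0.08 0.0025 0 45;0 0.03 0.0025 0 45;0 -0.03 0.0025 0 45;0 -0.03 0.0025 0 45"
}}

```text
clock: 6.18
position: [0.6244, 0.1622, 0.2003]
ee_rot: [-1.198, 1.201, -1.214]
ft_force: [0.2, -0.2, 0.8]
gripper_width: 0.0386
```

Run:
```python
from h import *
wristhub(zt=.060,save='w3.png');pads()
```

```text
tcp [0.6223 0.1619 0.1969] w 0.0383 F [-0.3 -0.3 -0.8] 6.225
375 [0.6182 0.1606 0.0563] med z 0.0563 ext [0.017 0.017 0.004] [ 46. 135.  74.]
wrist orange 4218 [0.6152 0.16   0.0134] [0.075 0.075 0.011]
wrist blue 3976 [0.6292 0.0774 0.0107] [0.072 0.076 0.005]
wrist blue 3085 [ 0.6448 -0.0052  0.0106] [0.071 0.077 0.005]
wrist white 825 [0.6584 0.1558 0.0097] [0.029 0.128 0.003]
wrist white 1231 [0.5901 0.0734 0.0098] [0.053 0.262 0.004]
```

Request:
{"name": "servo_tool", "arguments": {
  "plan": "0.237 0.03 -0.149 0 45;0.237 0.03 -0.149 0 45;0.237 0.03 -0.149 0 45;0.237 0.03 -0.149 0 45;0.237 0.03 -0.149 0 45;0.237 0.03 -0.149 0 45;0.237 0.03 -0.149 0 45;0.237 0.03 -0.149 0 45;0.237 0.03 -0.149 0 45"
}}

```text
clock: 7.4
position: [0.4715, -0.0748, 0.1632]
ee_rot: [-1.21, 1.208, -1.208]
ft_force: [0.6, -0.6, 0.1]
gripper_width: 0.038
```

Run:
```python
from h import *
wristhub(save='w4.png')
```

```text
tcp [ 0.4715 -0.0749  0.1633] w 0.0383 F [-0.   0.5  0.6] 7.45
128 [0.3605 0.0574 0.0435] med z 0.045 ext [0.013 0.004 0.007] [157.  30.  27.]
599 [0.4596 0.013  0.0446] med z 0.0456 ext [0.017 0.017 0.009] [128.  82.  55.]
451 [ 0.4715 -0.076   0.0438] med z 0.0456 ext [0.016 0.017 0.007] [ 34. 124.  68.]
366 [ 0.4385 -0.2018  0.0438] med z 0.0455 ext [0.017 0.019 0.007] [ 35. 110.  58.]
```

View pics/w3.png

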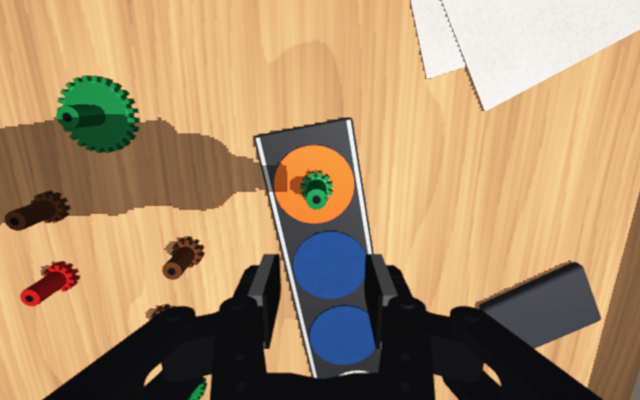

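Gear30 stands centred on the orange pad, at (316,187). Next I'll descend on gear42.

Request:
{"name": "servo_tool", "arguments": {
  "plan": "0.001 0.06 0 0 45;0.001 0.11 0 0 45;0.001 0.129 0 0 45;0.001 0.129 0 0 45;0.001 0.129 0 0 45;0.001 0.129 0 0 0;0.001 0.129 0 0 0;0.001 0.129 0 0 0;0.001 0.129 0 0 0;0.001 0.129 0 0 0"
}}

```text
clock: 8.7
position: [0.4726, -0.0769, 0.0359]
ee_rot: [-1.207, 1.206, -1.211]
ft_force: [0.1, 1.4, 6.9]
gripper_width: 0.0167
```

Request:
{"name": "servo_tool", "arguments": {
  "plan": "0 -0.05 0 0 0;0 -0.1 0 0 0;-0.03 -0.13 0.04 0 0;-0.07 -0.13 0.08 0 0;-0.11 -0.13 0.12 0 0;-0.15 -0.13 0.16 0 0;-0.1545 -0.13 0.161 0 0;-0.1545 -0.13 0.161 0 0;-0.1545 -0.13 0.161 0 0;-0.1545 -0.13 0.161 0 0"
}}

```text
clock: 9.95
position: [0.6312, 0.077, 0.1644]
ee_rot: [-1.209, 1.21, -1.21]
ft_force: [-0.5, -1.4, -0.2]
gripper_width: 0.0168
```

Run:
```python
from h import *
pads();wristhub(zt=.141,save='w5.png')
```

```text
wrist orange 7036 [0.6183 0.1613 0.0145] [0.075 0.075 0.01 ]
wrist blue 5539 [0.6339 0.0816 0.0131] [0.075 0.069 0.006]
wrist blue 365 [0.6775 0.0066 0.0134] [0.019 0.044 0.005]
wrist white 3851 [0.6552 0.093  0.0115] [0.089 0.252 0.005]
wrist white 1367 [0.5834 0.1233 0.0116] [0.035 0.165 0.005]
wrist white 7991 [0.8547 0.0198 0.0137] [0.113 0.106 0.005]
wrist white 1602 [ 0.6361 -0.0749  0.0127] [0.047 0.076 0.005]
tcp [0.6315 0.0772 0.1645] w 0.0169 F [ 0.6  0.1 -0.2] 10.05
2153 [0.6311 0.0889 0.141 ] med z 0.1382 ext [0.041 0.021 0.012] [ 22. 101.  54.]
```

View pics/w5.png

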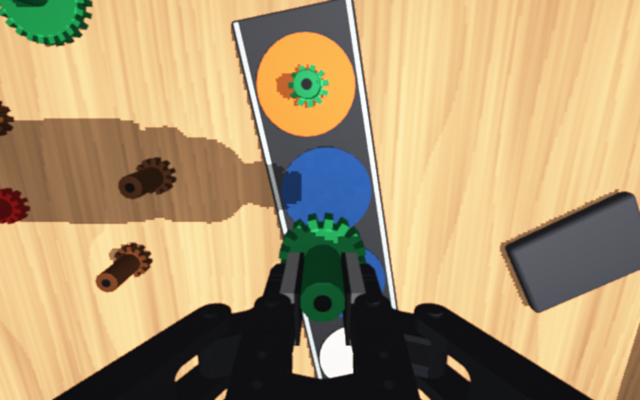

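Gear42 is held over its blue pad (326,190), and gear30 looks well centred. I'll place gear42 and then fly to gear66.

Request:
{"name": "servo_tool", "arguments": {
  "plan": "-0.0015 0.06 0.002 0 0;-0.0015 0.1 0.002 0 0;-0.0015 0.114 0.002 0 0;-0.0015 0.114 0.002 0 0;-0.0015 0.114 0.002 0 0;-0.0015 0.114 0.002 0 45;-0.0015 0.114 0.002 0 45;-0.0015 0.114 0.002 0 45;-0.0015 0.08 0.002 0 45;-0.0015 0.03 0.002 0 45;-0.0015 -0.02 0.002 0 45;-0.0015 -0.02 0.002 0 45"
}}

```text
clock: 11.55
position: [0.6379, 0.0797, 0.1902]
ee_rot: [-1.201, 1.201, -1.214]
ft_force: [0.0, -0.3, -0.5]
gripper_width: 0.0387
```

Request:
{"name": "servo_tool", "arguments": {
  "plan": "-0.144 0.02 -0.205 0 45;-0.144 0.02 -0.205 0 45;-0.144 0.02 -0.205 0 45;-0.144 0.02 -0.205 0 45;-0.144 0.02 -0.205 0 45;-0.144 0.02 -0.205 0 45;-0.144 0.02 -0.205 0 45;-0.144 0.02 -0.205 0 45"
}}

```text
clock: 12.55
position: [0.4302, 0.223, 0.1644]
ee_rot: [-1.208, 1.21, -1.211]
ft_force: [-0.1, -0.9, -0.9]
gripper_width: 0.0386
```

Run:
```python
from h import *
wristhub()
```

```text
tcp [0.4301 0.223  0.1644] w 0.0382 F [-0.   0.   0.1] 12.6
272 [0.4746 0.3436 0.046 ] med z 0.047 ext [0.027 0.026 0.012] [97. 97. 98.]
463 [0.4275 0.2245 0.044 ] med z 0.0455 ext [0.017 0.018 0.008] [ 27. 107.  59.]
284 [0.6185 0.162  0.046 ] med z 0.046 ext [0.015 0.016 0.012] [17. 47. 23.]
205 [0.6329 0.086  0.0461] med z 0.0456 ext [0.016 0.008 0.012] [ 8. 45. 25.]
```

Request:
{"name": "servo_tool", "arguments": {
  "plan": "-0.001 0.06 -0.002 0 45;-0.001 0.11 -0.002 0 45;-0.001 0.129 -0.002 0 45;-0.001 0.129 -0.002 0 45;-0.001 0.129 -0.002 0 45;-0.001 0.129 -0.002 0 0;-0.001 0.129 -0.002 0 0;-0.001 0.129 -0.002 0 0;-0.001 0.129 -0.002 0 0;-0.001 0.129 -0.002 0 0"
}}

```text
clock: 13.85
position: [0.4287, 0.225, 0.0369]
ee_rot: [-1.206, 1.207, -1.21]
ft_force: [0.0, -1.2, 6.1]
gripper_width: 0.0165
```

Request:
{"name": "servo_tool", "arguments": {
  "plan": "0 -0.05 0 0 0;0 -0.1 0 0 0;0.04 -0.13 0.03 0 0;0.08 -0.13 0.06 0 0;0.12 -0.13 0.09 0 0;0.16 -0.13 0.12 0 0;0.2 -0.13 0.15 0 0;0.24 -0.13 0.18 0 0;0.28 -0.13 0.21 0 0;0.311 -0.13 0.234 0 0;0.311 -0.13 0.234 0 0;0.311 -0.13 0.234 0 0"
}}

```text
clock: 15.35
position: [0.6602, -0.0861, 0.1649]
ee_rot: [-1.21, 1.211, -1.208]
ft_force: [0.6, -0.2, -0.6]
gripper_width: 0.0167
```

Run:
```python
from h import *
pads();wristhub(zt=.141,save='w6.png')
```

```text
wrist blue 1362 [0.6335 0.0494 0.0131] [0.058 0.015 0.006]
wrist blue 8132 [ 0.6491 -0.0037  0.0129] [0.075 0.075 0.006]
wrist white 1239 [ 0.6098 -0.0193  0.0119] [0.032 0.152 0.005]
wrist white 5430 [ 0.6723 -0.0362  0.0128] [0.09  0.185 0.007]
wrist white 11291 [0.8471 0.0099 0.0137] [0.1   0.093 0.006]
tcp [ 0.66   -0.0854  0.1651] w 0.0167 F [-0.3  0.1 -1. ] 15.45
6488 [ 0.6595 -0.077   0.141 ] med z 0.1377 ext [0.066 0.048 0.012] [ 29. 119.  63.]
```

View pics/w6.png

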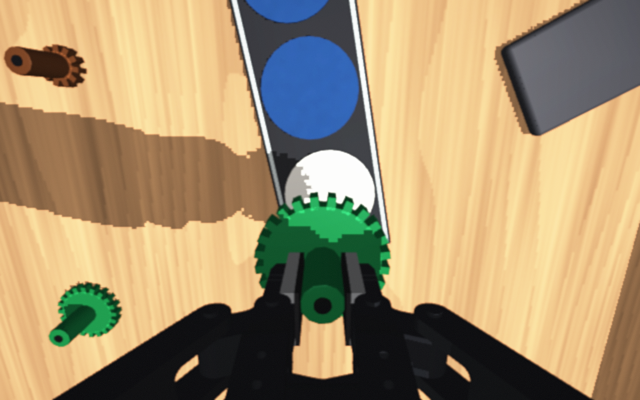

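Gear66 is held over the white pad (330,187). I'll place it, then fly to gear54 at about (0.438, −0.202).

Request:
{"name": "servo_tool", "arguments": {
  "plan": "0.001 0.06 0.0045 0 0;0.001 0.1 0.0045 0 0;0.001 0.114 0.0045 0 0;0.001 0.114 0.0045 0 0;0.001 0.114 0.0045 0 0;0.001 0.114 0.0045 0 45;0.001 0.114 0.0045 0 45;0.001 0.114 0.0045 0 45;0.001 0.08 0.0045 0 45;0.001 0.03 0.0045 0 45;0.001 -0.02 0.0045 0 45;0.001 -0.02 0.0045 0 45"
}}

```text
clock: 16.95
position: [0.6693, -0.0884, 0.1915]
ee_rot: [-1.203, 1.2, -1.216]
ft_force: [-0.4, -0.5, -0.2]
gripper_width: 0.0382
```

Request:
{"name": "servo_tool", "arguments": {
  "plan": "0.115 0.02 -0.227 0 45;0.115 0.02 -0.227 0 45;0.115 0.02 -0.227 0 45;0.115 0.02 -0.227 0 45;0.115 0.02 -0.227 0 45;0.115 0.02 -0.227 0 45;0.115 0.02 -0.227 0 45;0.115 0.02 -0.227 0 45"
}}

```text
clock: 17.95
position: [0.4398, -0.2023, 0.1654]
ee_rot: [-1.21, 1.207, -1.208]
ft_force: [-0.1, 0.4, 0.5]
gripper_width: 0.0382
```

Run:
```python
from h import *
wristhub()
```

```text
tcp [ 0.4396 -0.2022  0.1654] w 0.0383 F [0.3 0.5 0.3] 18.0
454 [ 0.4382 -0.2017  0.0443] med z 0.0455 ext [0.016 0.018 0.008] [ 27. 109.  59.]
```

Request:
{"name": "servo_tool", "arguments": {
  "plan": "0 0.06 -0.0015 0 45;0 0.11 -0.0015 0 45;0 0.13 -0.0015 0 45;0 0.13 -0.0015 0 45;0 0.13 -0.0015 0 45;0 0.13 -0.0015 0 0;0 0.13 -0.0015 0 0;0 0.13 -0.0015 0 0;0 0.13 -0.0015 0 0;0 0.13 -0.0015 0 0"
}}

```text
clock: 19.25
position: [0.4385, -0.2033, 0.0368]
ee_rot: [-1.208, 1.206, -1.212]
ft_force: [0.4, 1.2, 6.7]
gripper_width: 0.0165
```

Request:
{"name": "servo_tool", "arguments": {
  "plan": "0 -0.05 0 0 0;0 -0.1 0 0 0;-0.03 -0.13 0.03 0 0;-0.07 -0.13 0.07 0 0;-0.11 -0.13 0.11 0 0;-0.15 -0.13 0.15 0 0;-0.18 -0.13 0.19 0 0;-0.198 -0.13 0.212 0 0;-0.198 -0.13 0.212 0 0;-0.198 -0.13 0.212 0 0;-0.198 -0.13 0.212 0 0"
}}

```text
clock: 20.62
position: [0.6479, -0.0053, 0.1652]
ee_rot: [-1.21, 1.211, -1.21]
ft_force: [0.4, -0.3, -0.8]
gripper_width: 0.0169
```

Run:
```python
from h import *
wristhub(zt=.141,save='w7.png')
```

```text
tcp [ 0.648  -0.0053  0.1653] w 0.0167 F [ 0.3  0.2 -0.1] 20.675
4087 [0.6476 0.0075 0.141 ] med z 0.138 ext [0.054 0.031 0.012] [ 26. 116.  62.]
```

View pics/w7.png

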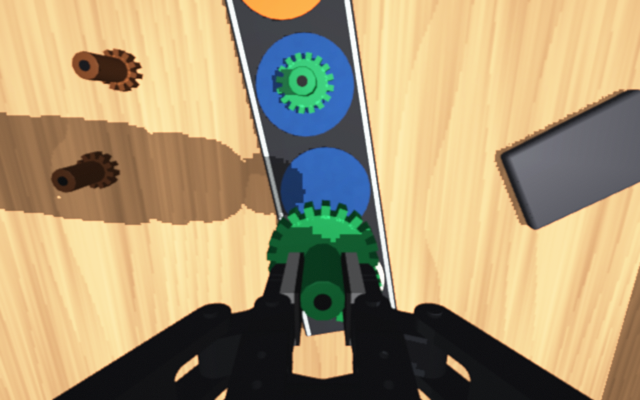

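Gear42 is centred at (303,82). I'll place gear54 on the blue pad (326,190), then rise and back away so the whole row can be seen.

Request:
{"name": "servo_tool", "arguments": {
  "plan": "-0.0015 0.06 0.001 0 0;-0.0015 0.1 0.001 0 0;-0.0015 0.114 0.001 0 0;-0.0015 0.114 0.001 0 0;-0.0015 0.114 0.001 0 0;-0.0015 0.114 0.001 0 45;-0.0015 0.114 0.001 0 45;-0.0015 0.114 0.001 0 45;-0.0015 0.08 0.001 0 45;-0.0015 0.03 0.001 0 45;-0.0015 -0.03 0.001 0 45;-0.0015 -0.07 0.001 0 45"
}}

```text
clock: 22.18
position: [0.651, -0.003, 0.2388]
ee_rot: [-1.207, 1.206, -1.211]
ft_force: [1.4, 0.5, -0.3]
gripper_width: 0.0383
```

Request:
{"name": "servo_tool", "arguments": {
  "plan": "0.08 -0.05 -0.06 0 45;0.12 -0.06 -0.06 0 45;0.12 -0.06 -0.06 0 45;0.12 -0.06 -0.06 0 45;0.12 -0.06 -0.06 0 45;0.12 -0.06 -0.06 0 45;0.12 -0.06 -0.06 0 45"
}}

```text
clock: 23.05
position: [0.59, -0.122, 0.2945]
ee_rot: [-1.21, 1.209, -1.207]
ft_force: [0.6, -0.7, -0.7]
gripper_width: 0.0386
```

Run:
```python
from h import *
pads();wristhub(zt=.060,save='w8.png')
for t in ['glue_mid','caliper']:
    cap('side');print(t,[np.round(x['point'],3) for x in spot_point('side',t)[:1]])
```

```text
wrist blue 411 [0.6343 0.0463 0.0133] [0.051 0.011 0.007]
wrist blue 1964 [ 0.6503 -0.0043  0.0129] [0.075 0.075 0.007]
wrist white 2762 [ 0.6562 -0.0476  0.0142] [0.122 0.199 0.01 ]
wrist white 2373 [ 8.349e-01 -4.000e-04  1.380e-02] [0.071 0.07  0.006]
wrist white 2060 [ 0.8941 -0.3752  0.0146] [0.11  0.105 0.01 ]
wrist white 342 [ 0.7722 -0.4527  0.0119] [0.04  0.047 0.004]
tcp [ 0.5901 -0.1223  0.2948] w 0.0384 F [-0.1 -0.1  0.8] 23.15
301 [ 0.6508 -0.0031  0.058 ] med z 0.0597 ext [0.017 0.016 0.008] [ 45. 146.  87.]
246 [ 0.666  -0.0878  0.0582] med z 0.0597 ext [0.017 0.016 0.008] [ 44. 146.  86.]
glue_mid [array([0.484, 0.353, 0.055])]
caliper [array([ 0.523, -0.356,  0.001])]
```

View pics/w8.png

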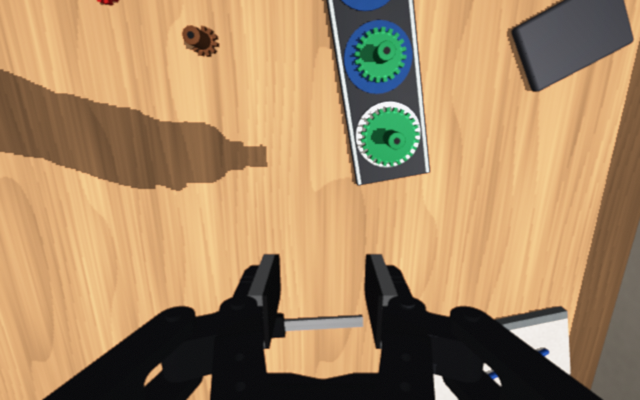

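The 54 mm gear at (380,54) and the 66 mm gear at (388,136) stand upright inside their pads' outlines. The bottle and caliper haven't moved, so I'll hand in.

```bash
python3 -c "
from rig import *
print(workorder.sign_off())"
```

```text
the job is handed in; nothing more can be done
None
```

All four green gears now stand hub up on the strip in size order: 30 mm on orange, 42 mm on the blue pad beside it, 54 mm on the next blue, and 66 mm on white. I handed the job in at about 23 s of the 86 s allowed; the hand-in reports no verdict.

- **Gear centring:** The wrist camera put the 30 mm gear within about 3 mm of its pad centre, although the arm was still moving when I measured it. The 54 mm gear was within about 1 mm. The 66 mm gear was about 2 mm from a pad centre I worked out from the pad spacing, because the gear covers most of the white pad.
- **42 mm gear:** I checked this one only by eye; it looked centred in the wrist picture.
- **Upright:** The gears looked upright in the pictures. The 54 mm and 66 mm hub tops measured 59.7 mm high, against 60 mm expected.
- **Bottle and caliper:** The glue bottle and caliper were within 2 mm of where they started, which is inside the measuring error.
- **Disagreement:** The side camera placed the pads 2–4 mm differently from the other views, so I used the wrist camera's positions. No other check failed.

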